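# Load the wire dispenser

### The job

Load the wire dispenser by lowering four parts over its upright post: the black wire spool at the bottom, then the orange guide plate, then the red spool, then the yellow spool on top, each resting flat on the one below. The plate is still held in the wooden drilling jig, so flip the blue-tipped toggle clamp up past centre, leave it open, and lift the plate out; never drag it out from under the closed clamp. Lower the parts rather than dropping them, and leave the green spool where it is.

Things in the scene. Friction and masses are not known exactly. Their poses are not given: they have to be found in the camera images.
- spool_black: Black wire spool, outside diameter 54, height 22, straight through-hole of diameter 28 on its axis, about 120 g; origin at the centre of its underside, z up along the axis. It lies flat on the bench.
- spool_red: Red wire spool, outside diameter 54, height 22, straight through-hole of diameter 28 on its axis, about 120 g; origin at the centre of its underside, z up along the axis. It lies flat on the bench.
- spool_yellow: Yellow wire spool, outside diameter 54, height 22, straight through-hole of diameter 28 on its axis, about 120 g; origin at the centre of its underside, z up along the axis. It lies flat on the bench.
- spool_green: Green wire spool, outside diameter 54, height 22, straight through-hole of diameter 28 on its axis, about 120 g; origin at the centre of its underside, z up along the axis. It lies flat on the bench. Not needed: leave it.
- plate: Orange flat guide plate, 100 (x) by 60 (y) by 8 thick, through-hole of diameter 28 at its centre, about 60 g; origin at the centre of its underside, z up. It lies flat on the jig's riser, underside 30 above the bench; the riser is 28 wide (y), so each long side overhangs it by 16, with 22 free below. Take it across its 60 mm width.
- dispenser: Wire dispenser, fixed to the bench: a blue round foot of diameter 100, 8 thick, with an upright aluminium post of diameter 14 at its centre, top 72 above the bench, tapered over the last 6. Origin at the centre of the foot's underside, z up. In the finished stack the undersides lie at 8 (black spool), 30 (plate), 38 (red) and 60 (yellow) above the bench.
- jig: Drilling jig, fixed to the bench: a plywood base 200 (x) by 84 (y) by 8 with a wooden riser (centre at x = -45, top at z = 30) that carries the plate, and a steel toggle clamp bracket at the other end. Origin at the centre of the base's underside, z up. The clamp's hinge line is parallel to the jig's y axis through x = 68, z = 66.
- clamp (a joint): Angle of the toggle clamp's arm (rad): 0 closed, arm level and its rubber foot down on the plate's end; grows as the arm is flipped up and away from the plate, 1.57 upright, 2.0 at its stop. It moves freely: short of upright it falls shut under its own weight, clearly past upright (1.7) it falls open to the stop and stays.
- clamp_grip (a point): Centre of the blue grip block at the tip of the clamp's arm, 22 long by 16 wide (along the jig's y) by 20 high. Closed it is at x = -5, y = 0, z = 70 in the jig's frame, 32 above the plate's top; it circles the hinge line at a radius of 73 and can be pinched across its 16 mm width from above. The arm (14 wide) runs from it to the hinge.
There are look-alikes about, which are no part of the job. What is shaped like the plate but pink or white is not meant. Leave any turquoise look-alike of the dispenser alone.

How it is judged:
By the outcome, as a careful person would: the job done as asked, in the order asked, and still so for the second after the job is handed in, with the robot touching nothing.
It also fails if it takes over 128 s, if anything falls off the work surface, if the arm or the gripper's body presses on something with over 40 N, if the wrist force passes 120 N, or if a joint passes its speed limit or range.

### The arm

A 7-joint arm with a two-finger parallel gripper is mounted at the origin on the work surface. World frame = base frame: x ahead of the robot, y to its left, z up, the work surface at z = 0. Lengths are in mm, angles in rad, forces in N, time in s.
With the tool pointing down it reaches from about 350 to 775 mm from the base axis. Payload 3.1 kg.
Tool frame: the origin (TCP) lies midway between the tips of the shut fingers; the grasp point (between the pads) lies 19 mm behind it (pinch_z is the z of the grasp point in the tool frame, in mm); z points along the fingers, y is the line along which they close (so a half turn about z gives the same grasp; the last joint's range is limited). The gripper opens to 85 mm and grips with 20 to 120 N. Pads are 22 mm wide; open, the fingers measure 114 mm over their backs; the gripper's body (76 mm by 85 mm) begins 54 mm behind the grasp point. The pads swing forward as they close: fully open they stand 13 mm farther back than shut.
Start: joints at [1.075, 0.311, 0.014, 1.512, -0.004, 1.319, -0.027], TCP at [241.145, -494.334, 231.304] pointing down, gripper open.
Joint ranges: [-2.7, 2.7], [-0.3, 1.91], [-1.27, 1.3], [0.12, 2.57], [-1.44, 4.58], [0.2, 2.03], [-3.05, 3.05]. Speed limits (rad/s): [2.79, 2.79, 3.14, 3.14, 3.14, 3.14, 3.14].

### API

Orientations are given as a rotation vector (axis times angle).
In Python, from workcell import get_obs, read_camera, close_job, outline_of, tip_of, pinch_z gives the robot as it stands.
- The arm moves only by the tool send_rows, never from a script. Its argument "commands" is one flat list of numbers, 7 for each row, row after row: the shift along the tool's x, y, z in mm, then the turn, a rotation vector about the tool's x, y, z in rad, then the closure in counts, from 0 (fully open) to 255 (shut). In form: [tx, ty, tz, rx, ry, rz, fingers, tx, ty, tz, rx, ry, rz, fingers, ...]. A call has 1 to 12 rows; each row is the pose to reach, as a shift and turn from the pose commanded when the call began, along the tool's axes at that moment; what a row does not reach only later rows make up. A row lasts 1/10 s, in which the tool goes at most 50 mm and 8.59 degrees, less where a joint would pass 70% of its speed; a pose out of reach is approached as far as the arm can. A call with a gripper value outside its range is refused whole. The fingers move at their own pace and stop on an object; "grip_force" is the grip in N (left out, the last holds). Time passes only in rows, so rows that repeat a pose let the fingers close. It gives the time, the measured TCP pose, the force, the opening and the grip force at its end, in the units of the state.
- get_obs(): the state, without advancing time (a new reading comes with each control period).
- read_camera(name): name is "side" or "top"; returns a dict with "img" (384x512x3 uint8, red, green, blue), "fx", "fy", "cx", "cy" (pixels), "position" and "rotation" of the camera in the world. Camera axes: x right, y down, z forward; pixel columns grow to the right and rows downward; lengths in mm; the calibration is good to about 2 mm. A picture is of the moment at which its call begins. There is no depth.
- close_job(): hands the job in; it is judged then, once.
Trained networks look in a picture, given as the dict that the camera call returned (one of the last four; its "shot" number tells which), for a name from the list of things; names that differ only in an ending like _2 or _b are one class to them, and where a whole thing is asked for, a point or a joint stands for the part that bears it (a point fixed in the world has none). Each returns a list of dicts, best first, with "score" (0 to 1); they miss things now and then, are a little off and sometimes report something else, mostly with a low value. They report only what shows in the picture. A call takes as long as a camera call. They do not tell look-alikes from the thing itself.
- outline_of(picture, target): "region" (384x512 bool, what is visible of it) and "bbox" ([left, top, right, bottom] as shares, 0 to 1, of the picture: columns of its width, rows of its height, round what is visible of it).
- tip_of(picture, target): "position" ([column, row] as shares, 0 to 1, of the picture: columns of its width, rows of its height: a listed point, or the origin of a listed thing).
The state is a dict: "time": time; "joints": joint angles; "joint_vel": joint speeds; "tau": joint torques, N m; "ee_pos": TCP position; "orientation": TCP orientation; "wrist_force": force on the tool from outside, world axes, zero at the start; "wrist_torque": the same for the moment, N m; "finger_gap": opening from 0.0 (shut) to 1.0 (fully open); "gripper_force": force on a finger pad.
Only numpy, scipy, OpenCV 4.12 (cv2) and the standard library are available. Lean on these libraries where they do the work, as an engineer would, in place of code of your own. Each camera call takes 0.05 s, during which the arm holds its last target. There are 200 camera calls.

## Working session

There is one attempt and no reset: what is moved stays moved. The work goes in short steps, Python scripts to look and compute and a tool call to move; the robot and the scene stay as the last step left them, time stands still between calls to the robot, and variables do not carry over. Pictures are saved under pics/ and viewed, at most 16 in all, crops included, and the job is handed in when it is done.

Besides the shell and the picture viewer there is one more tool, called after "Request:" by a JSON object that holds its "method" and its "body", one argument or row to a line. send_rows: Moves the arm, as the interface text tells. Its arguments: {"type":"object","properties":{"commands":{"type":"array","items":{"type":"number"}},"grip_force":{"type":"number"}},"required":["commands"]}

```bash
mkdir -p pics; ls; python3 - <<'E'
from workcell import *
import cv2,numpy as np
o=get_obs();print(o['time'],o['ee_pos'],o['orientation'],o['finger_gap'],pinch_z)
for n in("top","side"):
    p=read_camera(n);cv2.imwrite(f"pics/{n}0.png",cv2.resize(p["img"][...,::-1],(800,600)))
    print(n,p["fx"],p["cx"],p["cy"],p["position"],np.round(p["rotation"],4).tolist())
    for t in["spool_black","plate","dispenser","jig","clamp_grip"]:
        r=tip_of(p,t)
        print(t,[(np.round(np.array(d["position"])*[512,384],1).tolist(),round(d["score"],2)) for d in r])
E
```

```text
pics
0.0 [ 240.79193115 -493.65949235  230.19963762] [-3.05877704e+00 -7.06358971e-01  1.00822429e-03] 1.0002842791092716 -18.700000000000003
top 499.7335657997678 252.5483996966681 195.52893281854242 [ 282.76830782  -11.9601598  1386.26470019] [-2.0951, 2.1532, -0.1484]
spool_black [([253.8, 224.4], 0.49)]
plate [([175.3, 208.0], 0.95), ([129.1, 151.4], 0.86), ([131.9, 251.9], 0.8), ([176.0, 191.7], 0.72)]
dispenser [([348.8, 173.1], 0.61)]
jig [([173.8, 189.5], 0.72)]
clamp_grip [([173.1, 191.1], 0.67), ([175.5, 205.9], 0.61)]
side 471.345834380633 246.53044210630316 191.7713650484496 [ 246.60216901 1063.33942776  849.52250306] [-0.3463, 2.6705, -1.3919]
spool_black [([271.7, 222.4], 0.56)]
plate [([265.5, 321.2], 0.95), ([147.3, 297.5], 0.64), ([236.2, 260.2], 0.62), ([271.0, 222.7], 0.57)]
dispenser [([314.4, 153.0], 0.71), ([252.9, 170.2], 0.65)]
jig [([219.0, 271.0], 0.67)]
clamp_grip [([222.8, 245.2], 0.69)]
```

View pics/top0.png

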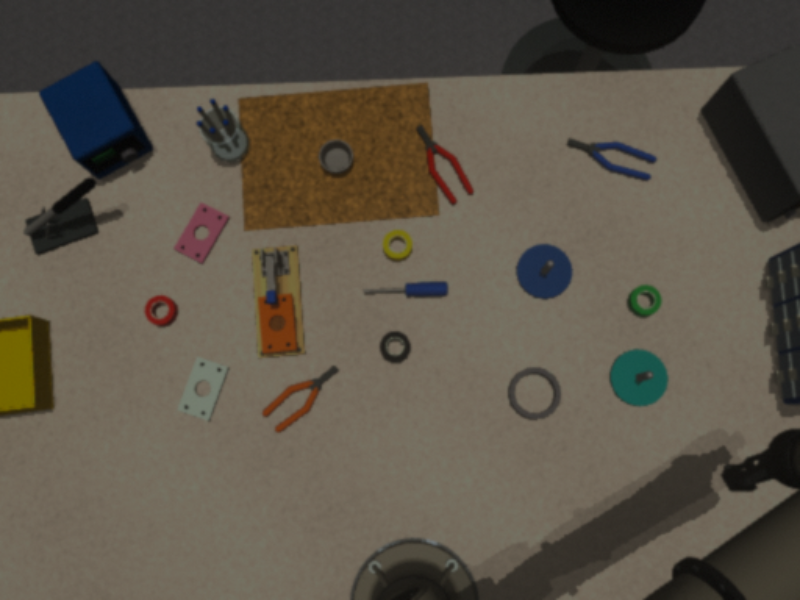

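View pics/side0.png

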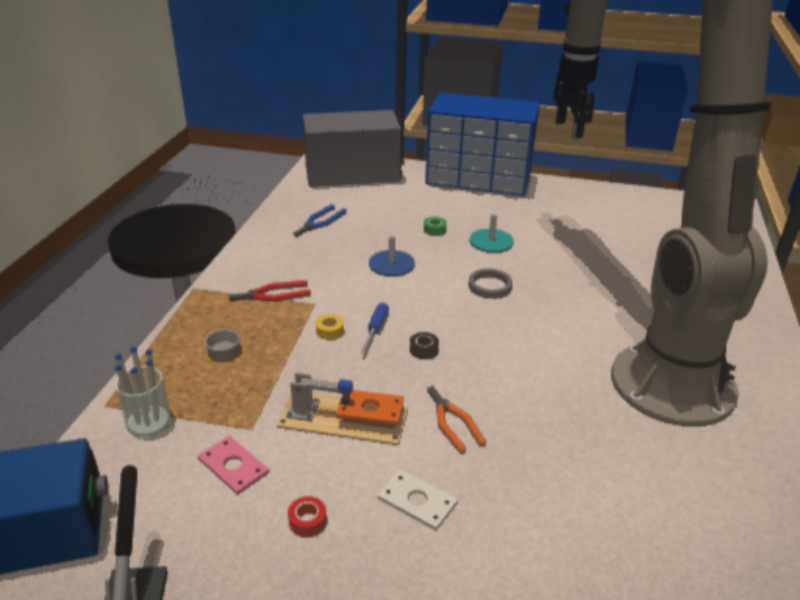

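Candidates in the top picture at 800x600:
- **Plate:** orange at (277,323) is wanted. Pink (202,233) and white (204,388) are decoys.
- **Dispenser:** blue at (544,271) is wanted. Turquoise (638,378) is a decoy.
- **Spools:** black (395,347), red (161,311) and yellow (398,245) are wanted. Green (645,300) stays. The grey rings at (336,157) and (534,392) are not spools.
- **Clamp:** the blue tip at (272,297).

The side view agrees.

```bash
cat > h.py <<'E'
from workcell import *
import cv2,numpy as np
from scipy.optimize import least_squares
from scipy.spatial.transform import Rotation as R
def proj(p,X):
    c=R.from_rotvec(p["rotation"]).inv().apply(np.asarray(X,float)-p["position"]) if np.shape(p["rotation"])==(3,) else (np.asarray(X,float)-p["position"])@p["rotation"]
    return np.c_[p["fx"]*c[:,0]/c[:,2]+p["cx"],p["fy"]*c[:,1]/c[:,2]+p["cy"]]
A=np.linspace(0,2*np.pi,60)
def cyl(r,z0,z1): return np.vstack([np.c_[r*np.cos(A),r*np.sin(A),0*A+z] for z in(z0,z1)])
def box(x0,x1,y0,y1,z0,z1): return np.array([[x,y,z] for x in(x0,x1) for y in(y0,y1) for z in(z0,z1)],float)
def place(s,m): 
    c,n=np.cos(s[2]),np.sin(s[2]); return m@np.array([[c,n,0],[-n,c,0],[0,0,1]])+[s[0],s[1],0]
HSV={"red":[(0,4),(172,179)],"orange":[(6,14)],"yellow":[(24,32)],"green":[(50,70)],"blue":[(105,122)]}
def mask(p,col,near,rad):
    h=cv2.cvtColor(p["img"],cv2.COLOR_RGB2HSV)
    if col=="black": m=h[...,2]<60
    else:
        m=np.zeros(h.shape[:2],bool)
        for a,b in HSV[col]: m|=(h[...,0]>=a)&(h[...,0]<=b)
        m&=(h[...,1]>130)&(h[...,2]>40)
    yy,xx=np.mgrid[:384,:512]; m&=np.hypot(xx-near[0],yy-near[1])<rad
    n,l,s,_=cv2.connectedComponentsWithStats(m.astype(np.uint8))
    return l==1+np.argmax(s[1:,4])
def feat(pts,sc=16):
    h=cv2.convexHull(pts.astype(np.float32)); M=cv2.moments(h)
    a=M["m00"]; mu=np.array([M["mu20"],M["mu02"],M["mu11"]])/a
    return np.array([M["m10"]/a,M["m01"]/a]),mu,a
def mfeat(m):
    yy,xx=np.nonzero(m); q=np.vstack([np.c_[xx+dx,yy+dy] for dx in(-.5,.5) for dy in(-.5,.5)])
    return feat(q)
def fit(views,model,s0,yaw=False):
    F=[(p,mfeat(m)) for p,m in views]
    def res(s):
        s=np.r_[s,0][:3];o=[]
        for p,f in F:
            g=feat(proj(p,place(s,model))); o+=list(g[0]-f[0])
            if yaw:o+=list((g[1]/g[2]-f[1]/f[2])*30)
        return o
    r=least_squares(res,s0 if yaw else s0[:2],diff_step=1e-4,x_scale=[100,100,1][:3 if yaw else 2]);return r.x,np.array(res(r.x))
def ground(p,px,z):
    Rm=R.from_rotvec(p["rotation"]).as_matrix() if np.shape(p["rotation"])==(3,) else p["rotation"]
    d=Rm@[(px[0]-p["cx"])/p["fx"],(px[1]-p["cy"])/p["fy"],1]; return p["position"]+d*(z-p["position"][2])/d[2]
def move(pos,yaw):
    """shift+turn (tool axes) to TCP pos, pointing down, tool y along world yaw (mod pi)"""
    o=get_obs(); Rc=R.from_rotvec(o["orientation"]); best=None
    for k in(0,1):
        y=np.array([np.cos(yaw+k*np.pi),np.sin(yaw+k*np.pi),0]);z=np.array([0,0,-1.]);x=np.cross(y,z)
        rv=(Rc.inv()*R.from_matrix(np.c_[x,y,z])).as_rotvec()
        if best is None or np.linalg.norm(rv)<np.linalg.norm(best): best=rv
    return np.round(Rc.inv().apply(np.array(pos)-o["ee_pos"]),1),np.round(best,4)
E
cat > m.py <<'E'
from h import *
t,s=read_camera("top"),read_camera("side")
S=1/1.5625
for n,col,a,b,r,mod in[("black","black",(395,347),(424,345),22,cyl(27,0,22)),("red","red",(161,311),(307,515),25,cyl(27,0,22)),("yellow","yellow",(398,245),(330,326),22,cyl(27,0,22)),
  ("green","green",(645,300),(435,226),22,cyl(27,0,22)),("disp","blue",(544,271),(392,262),30,cyl(50,0,8)),("plate","orange",(277,323),(370,405),40,box(-50,50,-30,30,30,38))]:
    ma=mask(t,col,np.array(a)*S,r);mb=mask(s,col,np.array(b)*S,r)
    g=ground(t,np.array(a)*S,10)
    y=n=="plate"
    f=lambda v:(lambda q:(np.round(q[0],3),np.round(np.abs(q[1]).max(),2)))(fit(v,mod,[g[0],g[1],0.05],y))
    print(n,ma.sum(),mb.sum(),f([(t,ma),(s,mb)]),"top",f([(t,ma)])[0],"side",f([(s,mb)])[0])
for p,b in((t,(272,297)),(s,(346,388))): 
    m=mask(p,"blue",np.array(b)*S,12);print("grip",m.sum(),ground(p,mfeat(m)[0],72).round(1))
print("up",ground(t,(170,100),0)-ground(t,(170,200),0))
o=get_obs();print(R.from_rotvec(o["orientation"]).as_matrix().round(3).tolist())
cv2.imwrite("pics/crop.png",np.hstack([cv2.resize(t["img"][150:240,130:230],(400,360)),cv2.resize(s["img"][230:290,170:270],(400,360),interpolation=cv2.INTER_LINEAR)])[...,::-1])
E
python3 m.py
```

```text
black 169 116 (array([437.39 ,  22.897]), np.float64(1.05)) top [437.578  21.156] side [436.666  27.639]
red 195 354 (array([515.412, 440.819]), np.float64(0.18)) top [515.725 441.326] side [515.295 440.444]Traceback (most recent call last):
  File "m.py", line 6, in <module>
    ma=mask(t,col,np.array(a)*S,r);mb=mask(s,col,np.array(b)*S,r)
                                      ~~~~^^^^^^^^^^^^^^^^^^^^^^^
  File "h.py", line 23, in mask
    return l==1+np.argmax(s[1:,4])
                ~~~~~~~~~^^^^^^^^^
    return _wrapfunc(a, 'argmax', axis=axis, out=out, **kwds)
    return bound(*args, **kwds)
ValueError: attempt to get argmax of an empty sequence
```

```bash
sed -i 's/"yellow":\[(24,32)\]/"yellow":[(17,34)]/; s/\[...,2\]<60/[...,2]<72/' h.py; python3 m.py
```

```text
black 229 146 (array([437.674,  22.27 ]), np.float64(0.48)) top [437.688  21.451] side [437.415  24.484]
red 195 352 (array([515.5  , 440.843]), np.float64(0.18)) top [515.75  441.367] side [515.426 440.443]
yellow 212 226 (array([622.447,  12.605]), np.float64(0.19)) top [622.975  12.454] side [621.699  13.344]
green 129 4 (array([ 514.82 , -423.856]), np.float64(3.0)) top [ 508.227 -423.977] side [ 526.65  -427.037]
disp 777 11 (array([ 567.532, -218.66 ]), np.float64(23.67)) top [ 568.174 -249.847] side [544.373 -84.775]
plate 775 727 (array([4.81593e+02, 2.27562e+02, 1.35000e-01]), np.float64(0.8)) top [4.82021e+02 2.25947e+02 1.05000e-01] side [4.80713e+02 2.30320e+02 1.90000e-01]
grip 30 [522.9 231.   72. ]
grip 22 [523.7 227.2  72. ]
up [295.49451892   0.57470691   0.        ]
[[0.899, 0.438, 0.0], [0.438, -0.899, -0.0], [-0.0, 0.0, -1.0]]
```

View pics/crop.png

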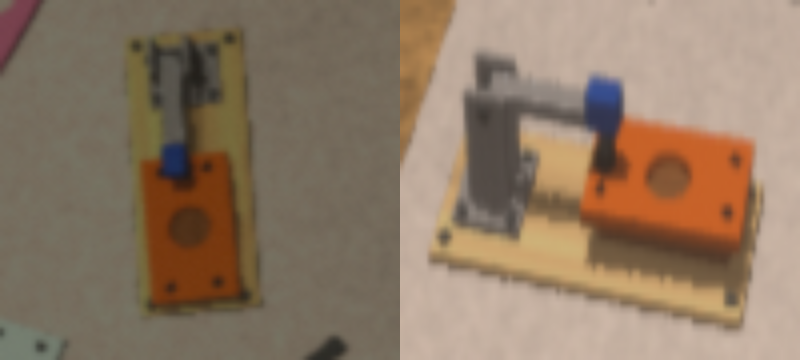

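The crop shows the orange plate, its end held under the black foot of the closed clamp. The blue grip is at (175,160) in the left half. I'll refine the jig yaw from the base corners, and get the dispenser.

```bash
python3 - <<'E'
from h import *
t,s=read_camera("top"),read_camera("side")
for p,c in((t,[(162,159.5),(190.5,157.5),(165.5,228.2),(195.5,226.2)]),(s,[(177.5,294.5),(255.7,311.2)])):
    g=np.array([ground(p,q,8)[:2] for q in c]);print(g.round(1).tolist(),g.mean(0))
    for i,j in((2,0),(3,1),(0,1)):
        if j<len(g) and i<len(g): d=g[j]-g[i];print(i,j,np.hypot(*d).round(1),np.arctan2(d[1],d[0]).round(3))
h=cv2.cvtColor(s["img"],cv2.COLOR_RGB2HSV)
print(h[168,242:262:4],h[145,278])
HSV["blue"]=[(100,125)]
for lo in(90,):
    for p,b in((t,(348,174)),(s,(251,168))):
        hh=cv2.cvtColor(p["img"],cv2.COLOR_RGB2HSV);m=(hh[...,0]>100)&(hh[...,0]<128)&(hh[...,1]>lo)
        yy,xx=np.mgrid[:384,:512];m&=np.hypot(xx-b[0],yy-b[1])<24
        n,l,st,_=cv2.connectedComponentsWithStats(m.astype(np.uint8));m=l==1+np.argmax(st[1:,4])
        if p is s:
            m[:160]=0
        print(m.sum(),fit([(p,m)],cyl(50,0,8),[568,-250,0])[0])
E
```

```text
[[623.2, 274.5], [626.5, 193.1], [426.9, 263.8], [430.1, 180.1]] [526.67978811 227.85289723]
2 0 196.6 0.054
3 1 196.8 0.066
0 1 81.4 -1.531
[[593.6, 352.1], [402.5, 353.6]] [498.00675326 352.82546493]
0 1 191.1 3.134
[[110 127 122]
 [109 130 122]
 [111  67 106]
 [109 126 119]
 [110 128 120]] [ 63 130 114]
855 [ 567.90262486 -249.95124089]
304 [ 566.62593037 -247.93293613]
```

```bash
cat > w.py <<'E'
import sys
from h import *
a=[float(v) for v in sys.argv[1:5]];o=get_obs()
print(o["time"],o["ee_pos"].round(1),"gap",round(o["finger_gap"],3),"F",o["wrist_force"].round(1),*move(a[:3],a[3]))
E
python3 w.py 437.5 22 100 -1.516
```

```text
0.9 [ 241.1 -494.3  231.3] gap 0.996 F [-0.3  0.4  0.8] [ 402.9 -377.9  131.3] [-0.      0.      0.3991]
```

Request:
{"method": "send_rows", "body": {
  "commands": [40, -38, 0, 0, 0, 0, 0, 403, -378, 131, 0, 0, 0.399, 0, 403, -378, 131, 0, 0, 0.399, 0, 403, -378, 131, 0, 0, 0.399, 0, 403, -378, 131, 0, 0, 0.399, 0, 403, -378, 131, 0, 0, 0.399, 0, 403, -378, 131, 0, 0, 0.399, 0, 403, -378, 131, 0, 0, 0.399, 0, 403, -378, 131, 0, 0, 0.399, 0, 403, -378, 131, 0, 0, 0.399, 0, 403, -378, 131, 0, 0, 0.399, 0, 403, -378, 131, 0, 0, 0.399, 0]
}}

```text
time: 2.1
ee_pos: [438.3, 27.0, 99.9]
orientation: [-3.138, -0.095, -0.001]
wrist_force: [-0.2, -0.5, 0.1]
finger_gap: 1.001
gripper_force: 0.0
```

```bash
python3 w.py 437.5 22 100 -1.516; python3 - <<'E'
from h import *
t,s=read_camera("top"),read_camera("side")
cv2.imwrite("pics/a1.png",np.hstack([cv2.resize(t["img"][170:270,200:300],(400,400)),cv2.resize(s["img"][150:250,220:320],(400,400))])[...,::-1])
E
```

```text
2.1 [438.3  27.   99.9] gap 1.001 F [-0.2 -0.5  0.1] [-1.1  5.  -0.1] [-0.0025 -0.0008  0.0058]
```

View pics/a1.png

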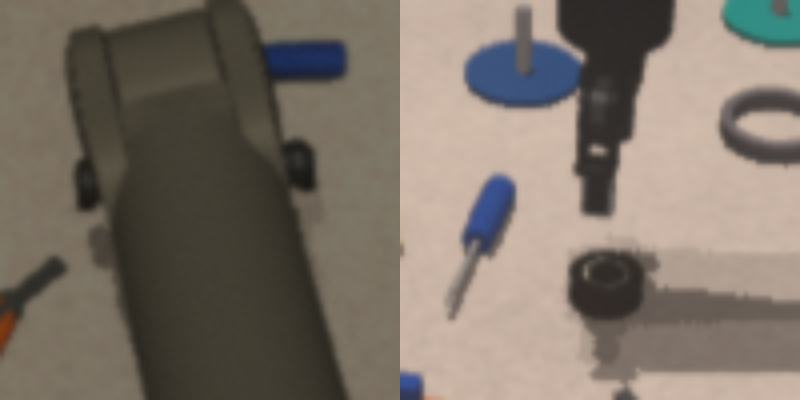

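The open gripper hangs centred over the black spool (side half, spool at (607,283)). Descending to grasp it.

Request:
{"method": "send_rows", "body": {
  "commands": [0, 0, 50, 0, 0, 0, 0, 0, 0, 85, 0, 0, 0, 0, 0, 0, 99, 0, 0, 0, 0, 0, 0, 99, 0, 0, 0, 0, 0, 0, 99, 0, 0, 0, 120, 0, 0, 99, 0, 0, 0, 120, 0, 0, 99, 0, 0, 0, 120, 0, 0, 99, 0, 0, 0, 120, 0, 0, 99, 0, 0, 0, 120],
  "grip_force": 30
}}

```text
time: 3.1
ee_pos: [439.1, 21.7, 3.0]
orientation: [3.14, 0.085, 0.005]
wrist_force: [-1.2, -0.7, 7.0]
finger_gap: 0.618
gripper_force: 31.2
```

```bash
python3 w.py 568 -249.5 110 -1.516
```

```text
3.1 [439.1  21.7   3. ] gap 0.618 F [-1.2 -0.7  7. ] [ 114.3  277.9 -106.4] [ 0.0009 -0.0033 -0.0005]
```

Request:
{"method": "send_rows", "body": {
  "commands": [0, 0, -30, 0, 0, 0, 120, 0, 0, -80, 0, 0, 0, 120, 40, 80, -115, 0, 0, 0, 120, 115, 278, -115, 0, 0, 0, 120, 115, 278, -115, 0, 0, 0, 120, 115, 278, -115, 0, 0, 0, 120, 115, 278, -115, 0, 0, 0, 120, 115, 278, -115, 0, 0, 0, 120, 115, 278, -115, 0, 0, 0, 120, 115, 278, -115, 0, 0, 0, 120, 115, 278, -115, 0, 0, 0, 120]
}}

```text
time: 4.2
ee_pos: [567.4, -247.4, 116.3]
orientation: [-3.139, -0.088, 0.0]
wrist_force: [0.7, 0.7, -0.7]
finger_gap: 0.616
gripper_force: 32.5
```

```bash
python3 w.py 568 -249.5 70 -1.516; python3 - <<'E'
from h import *
t,s=read_camera("top"),read_camera("side")
cv2.imwrite("pics/a2.png",np.hstack([cv2.resize(t["img"][120:220,300:400],(400,400)),cv2.resize(s["img"][80:180,200:300],(400,400))])[...,::-1])
E
```

```text
4.2 [ 567.4 -247.4  116.3] gap 0.616 F [ 0.7  0.7 -0.7] [ 0.5  2.2 46.3] [-0.0018  0.0003  0.0014]
```

View pics/a2.png

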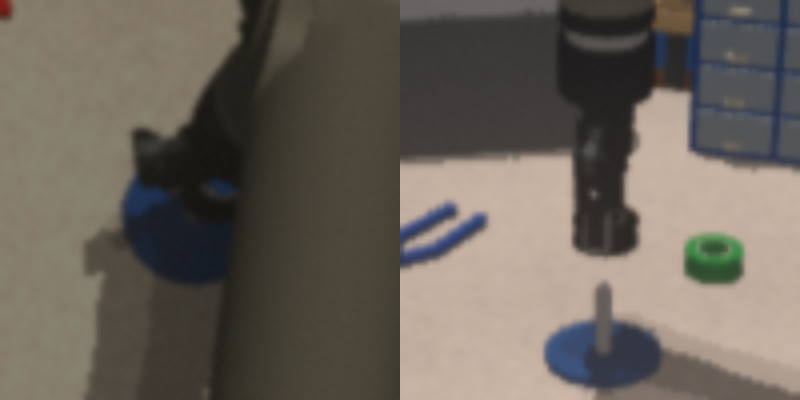

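Request:
{"method": "send_rows", "body": {
  "commands": [0, 0, 25, 0, 0, 0, 120, 0, 0, 50, 0, 0, 0, 120, 0, 0, 70, 0, 0, 0, 120, 0, 0, 80, 0, 0, 0, 120, 0, 0, 90, 0, 0, 0, 120, 0, 0, 96, 0, 0, 0, 120, 0, 0, 100, 0, 0, 0, 120, 0, 0, 103, 0, 0, 0, 120, 0, 0, 103, 0, 0, 0, 120]
}}

```text
time: 5.2
ee_pos: [567.8, -249.3, 13.4]
orientation: [3.14, 0.086, 0.0]
wrist_force: [-0.2, 0.1, -0.9]
finger_gap: 0.618
gripper_force: 32.5
```

```bash
python3 w.py 568 -249.5 11 -1.516; python3 - <<'E'
from h import *
t,s=read_camera("top"),read_camera("side")
cv2.imwrite("pics/a3.png",np.hstack([cv2.resize(t["img"][120:220,300:400],(400,400)),cv2.resize(s["img"][120:200,210:290],(400,400))])[...,::-1])
E
```

```text
5.2 [ 567.8 -249.3   13.4] gap 0.618 F [-0.2  0.1 -0.9] [0.2 0.2 2.4] [ 0.0002 -0.0002  0.    ]
```

View pics/a3.png

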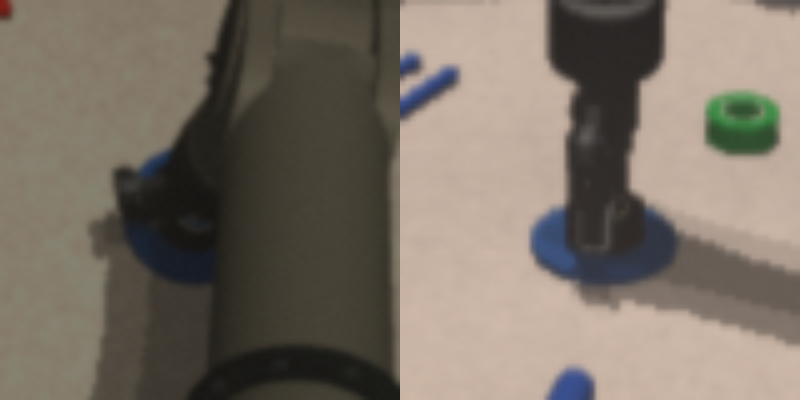

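Spool is on the post with no contact force, about 2 mm above the foot. I'll set it down, release and rise.

Request:
{"method": "send_rows", "body": {
  "commands": [0, 0, 1.5, 0, 0, 0, 120, 0, 0, 2.5, 0, 0, 0, 120, 0, 0, 2.5, 0, 0, 0, 120, 0, 0, 2.5, 0, 0, 0, 0, 0, 0, 2.5, 0, 0, 0, 0, 0, 0, 2.5, 0, 0, 0, 0, 0, 0, 2.5, 0, 0, 0, 0, 0, 0, -20, 0, 0, 0, 0, 0, 0, -60, 0, 0, 0, 0, 0, 0, -110, 0, 0, 0, 0, 0, 0, -127, 0, 0, 0, 0]
}}

```text
time: 6.4
ee_pos: [571.0, -250.1, 146.4]
orientation: [3.136, 0.086, 0.015]
wrist_force: [1.2, -0.3, 0.0]
finger_gap: 0.995
gripper_force: 0.0
```

```bash
python3 w.py 521.7 227.7 140 -1.516
```

```text
6.4 [ 571.  -250.1  146.4] gap 0.995 F [ 1.2 -0.3  0. ] [ -23.1 -479.8    4.1] [ 0.0042 -0.0093  0.0001]
```

Request:
{"method": "send_rows", "body": {
  "commands": [0, -40, 0, 0, 0, 0, 0, -20, -479, 0, 0, 0, 0, 130, -20, -479, 0, 0, 0, 0, 130, -20, -479, 0, 0, 0, 0, 130, -20, -479, 0, 0, 0, 0, 130, -20, -479, 0, 0, 0, 0, 130, -20, -479, 0, 0, 0, 0, 130, -20, -479, 0, 0, 0, 0, 130, -20, -479, 0, 0, 0, 0, 130, -20, -479, 0, 0, 0, 0, 130, -20, -479, 0, 0, 0, 0, 130, -20, -479, 0, 0, 0, 0, 130]
}}

```text
time: 7.6
ee_pos: [520.8, 229.4, 140.3]
orientation: [3.14, 0.092, -0.0]
wrist_force: [0.5, 0.1, -0.5]
finger_gap: 0.494
gripper_force: 0.0
```

```bash
python3 - <<'E'
from h import *
t,s=read_camera("top"),read_camera("side")
cv2.imwrite("pics/a4.png",np.hstack([cv2.resize(t["img"][120:240,320:440],(400,400)),cv2.resize(s["img"][190:310,160:280],(400,400))])[...,::-1])
E
python3 w.py 521.7 227.7 52 -1.516
```

```text
7.7 [522.  226.1 140. ] gap 0.491 F [ 0.4  0.2 -0.2] [-0.2 -1.7 88. ] [ 0.0017  0.     -0.002 ]
```

View pics/a4.png

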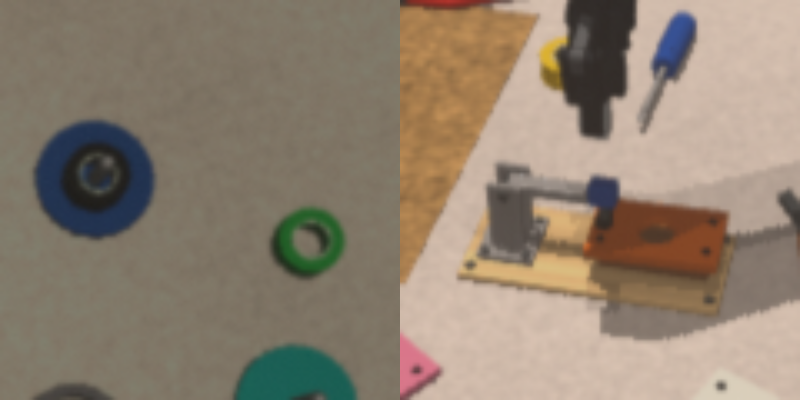

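Black spool sits flat round the post (98,172), and the gripper is right above the blue grip (603,190). Pinching the grip next.

Request:
{"method": "send_rows", "body": {
  "commands": [0, 0, 45, 0, 0, 0, 130, 0, 0, 75, 0, 0, 0, 130, 0, 0, 88, 0, 0, 0, 130, 0, 0, 88, 0, 0, 0, 130, 0, 0, 88, 0, 0, 0, 230, 0, 0, 88, 0, 0, 0, 230, 0, 0, 88, 0, 0, 0, 230, 0, 0, 88, 0, 0, 0, 230, 0, 0, 88, 0, 0, 0, 230],
  "grip_force": 20
}}

```text
time: 8.6
ee_pos: [523.0, 230.0, 54.2]
orientation: [-3.137, -0.088, -0.007]
wrist_force: [1.4, 3.5, 4.1]
finger_gap: 0.178
gripper_force: 27.5
```

```bash
python3 w.py 521.7 227.7 52 -1.516
```

```text
8.6 [523.  230.   54.2] gap 0.178 F [1.4 3.5 4.1] [-1.5  2.3  2.2] [-0.003  -0.0045  0.0011]
```

Request:
{"method": "send_rows", "body": {
  "commands": [3.2, 0, -17.6, 0, 0, 0, 230, 12.7, 0, -37.2, 0, 0, 0, 230, 19.5, 0, -45.8, 0, 0, 0, 230, 27.5, 0, -53.2, 0, 0, 0, 230, 36.5, 0, -59.3, 0, 0, 0, 230, 46.4, 0, -64, 0, 0, 0, 230, 57, 0, -67.2, 0, 0, 0, 230, 67.7, 0, -68.8, 0, 0, 0, 230, 78.5, 0, -68.8, 0, 0, 0, 230, 89.5, 0, -67.1, 0, 0, 0, 230, 97, 0, -65, 0, 0, 0, 230, 97, 0, -65, 0, 0, 0, 230]
}}

```text
time: 9.8
ee_pos: [618.5, 235.8, 118.3]
orientation: [-3.137, -0.087, -0.001]
wrist_force: [-0.7, 4.5, 3.7]
finger_gap: 0.182
gripper_force: 25.7
```

```bash
python3 - <<'E'
from h import *
s=read_camera("side")
cv2.imwrite("pics/a5.png",cv2.resize(s["img"][170:310,140:280],(560,560))[...,::-1])
E
python3 w.py 481.8 225.6 140 -1.516
```

```text
9.85 [618.3 235.8 118.3] gap 0.185 F [0.1 5.8 4.2] [-136.9    2.5  -21.8] [-0.0035 -0.0009  0.001 ]
```

View pics/a5.png

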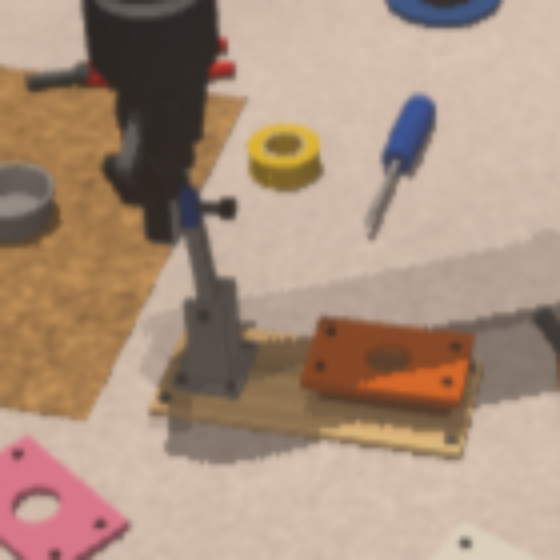

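The clamp arm is past upright, with its grip at (187,207) leaning to the left, away from the plate. Releasing and rising.

Request:
{"method": "send_rows", "body": {
  "commands": [0, 0, 0, 0, 0, 0, 100, 0, 0, 0, 0, 0, 0, 0, 0, 0, 0, 0, 0, 0, 0, 0, 0, 0, 0, 0, 0, 0, 0, 0, -20, 0, 0, 0, 0, 0, 0, -50, 0, 0, 0, 0, 0, 0, -50, 0, 0, 0, 0, -40, 0, -50, 0, 0, 0, 0, -90, 0, -50, 0, 0, 0, 0, -135, 0, -50, 0, 0, 0, 0, -135, 0, -50, 0, 0, 0, 0, -135, 0, -50, 0, 0, 0, 0]
}}

```text
time: 11.05
ee_pos: [482.4, 225.3, 167.0]
orientation: [3.139, 0.088, 0.0]
wrist_force: [0.9, -0.3, 0.1]
finger_gap: 0.998
gripper_force: 0.0
```

```bash
python3 - <<'E'
from h import *
s=read_camera("side")
cv2.imwrite("pics/a6.png",cv2.resize(s["img"][170:310,140:280],(560,560))[...,::-1])
E
python3 w.py 482 227 15 -1.516
```

```text
11.1 [484.3 225.3 167.5] gap 1.001 F [0.7 0.  0.5] [ -2.5  -1.9 152.5] [ 0.0006 -0.0017 -0.0006]
```

View pics/a6.png

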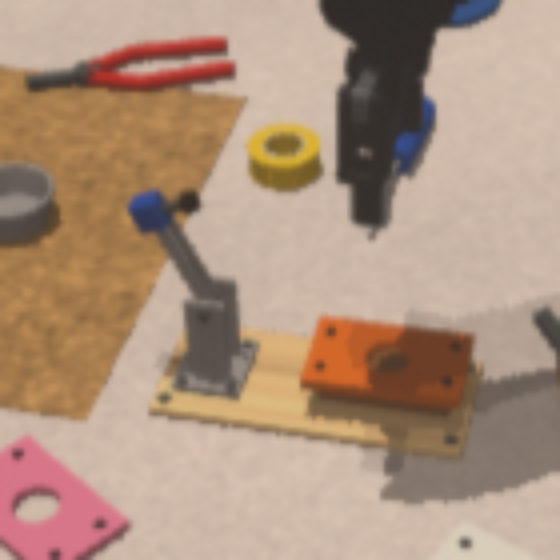

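Clamp is fully open at its stop, with its grip at (148,210). Gripping the plate.

Request:
{"method": "send_rows", "body": {
  "commands": [-1.5, -1.5, 40, 0, 0, 0, 0, -1.5, -1.5, 80, 0, 0, 0, 0, -1.5, -1.5, 120, 0, 0, 0, 0, -1.5, -1.5, 140, 0, 0, 0, 0, -1.5, -1.5, 151, 0, 0, 0, 0, -1.5, -1.5, 151, 0, 0, 0, 0, -1.5, -1.5, 151, 0, 0, 0, 110, -1.5, -1.5, 151, 0, 0, 0, 110, -1.5, -1.5, 151, 0, 0, 0, 110, -1.5, -1.5, 151, 0, 0, 0, 110, -1.5, -1.5, 151, 0, 0, 0, 110],
  "grip_force": 30
}}

```text
time: 12.2
ee_pos: [483.8, 228.2, 18.1]
orientation: [-3.139, -0.086, -0.007]
wrist_force: [0.9, 0.5, 6.9]
finger_gap: 0.694
gripper_force: 32.9
```

```bash
python3 w.py 568 -249.5 130 -1.516
```

```text
12.2 [483.8 228.2  18.1] gap 0.694 F [0.9 0.5 6.9] [  58.5  481.4 -112.4] [-0.0016 -0.0043 -0.0001]
```

Request:
{"method": "send_rows", "body": {
  "commands": [0, 0, -10, 0, 0, 0, 110, 0, 0, -40, 0, 0, 0, 110, 0, 0, -90, 0, 0, 0, 110, 10, 50, -115, 0, 0, 0, 110, 60, 482, -115, 0, 0, 0, 110, 60, 482, -115, 0, 0, 0, 110, 60, 482, -115, 0, 0, 0, 110, 60, 482, -115, 0, 0, 0, 110, 60, 482, -115, 0, 0, 0, 110, 60, 482, -115, 0, 0, 0, 110, 60, 482, -115, 0, 0, 0, 110, 60, 482, -115, 0, 0, 0, 110]
}}

```text
time: 13.4
ee_pos: [560.7, -212.0, 131.3]
orientation: [-3.14, -0.086, 0.001]
wrist_force: [0.7, -0.5, -0.8]
finger_gap: 0.694
gripper_force: 32.6
```

Request:
{"method": "send_rows", "body": {
  "commands": [0, 0, 0, 0, 0, 0, 110, 0, 0, 0, 0, 0, 0, 110, 0, 0, 0, 0, 0, 0, 110, 0, 0, 0, 0, 0, 0, 110, 0, 0, 0, 0, 0, 0, 110, 0, 0, 0, 0, 0, 0, 110]
}}

```text
time: 14.0
ee_pos: [561.4, -209.1, 131.2]
orientation: [-3.14, -0.089, -0.0]
wrist_force: [-0.1, 0.8, -0.4]
finger_gap: 0.696
gripper_force: 32.7
```

```bash
python3 w.py 569 -249.5 18 -1.516;python3 - <<'E'
from h import *
t,s=read_camera("top"),read_camera("side")
cv2.imwrite("pics/a7.png",np.hstack([cv2.resize(t["img"][110:210,300:400],(400,400)),cv2.resize(s["img"][80:180,200:300],(400,400))])[...,::-1])
E
```

```text
14.0 [ 561.4 -209.1  131.2] gap 0.696 F [-0.1  0.8 -0.4] [  5.3  40.8 113.2] [-0.0001 -0.0001  0.002 ]
```

View pics/a7.png

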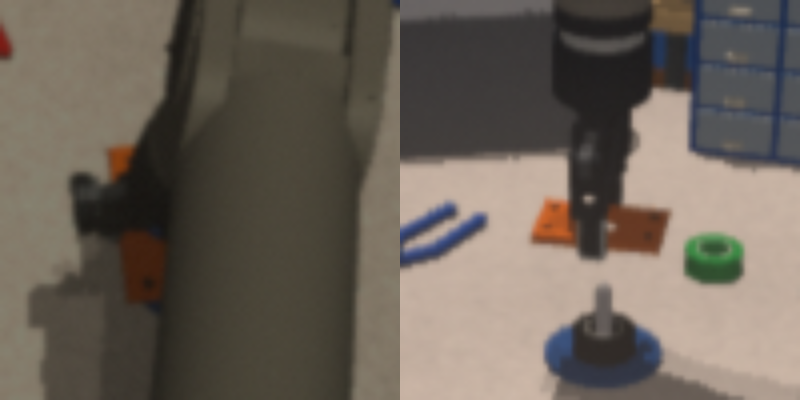

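Request:
{"method": "send_rows", "body": {
  "commands": [5, 41, 0, 0, 0, 0, 110, 5, 41, 15, 0, 0, 0, 110, 5, 41, 30, 0, 0, 0, 110, 5, 41, 30, 0, 0, 0, 110, 5, 41, 30, 0, 0, 0, 110, 5, 41, 30, 0, 0, 0, 110]
}}

```text
time: 14.7
ee_pos: [569.3, -250.8, 102.1]
orientation: [3.14, 0.087, 0.003]
wrist_force: [-0.1, -0.6, 0.2]
finger_gap: 0.696
gripper_force: 32.7
```

```bash
python3 w.py 569 -249.5 18 -1.516;python3 - <<'E'
from h import *
s=read_camera("side");z=get_obs()["ee_pos"][2]+12
h=cv2.cvtColor(s["img"],cv2.COLOR_RGB2HSV)
yy,xx=np.mgrid[:384,:512];c=proj(s,[[568,-250,z]])[0]
m=(h[...,0]>=4)&(h[...,0]<=15)&(h[...,1]>140)&(np.hypot(xx-c[0],yy-c[1])<30)
print(m.sum(),mfeat(m)[0],fit([(s,m)],box(-50,50,-30,30,z,z+8),[568,-250,0.055],True))
E
```

```text
14.7 [ 569.3 -250.8  102.1] gap 0.696 F [-0.1 -0.6  0.2] [-0.4 -1.3 84.1] [ 0.0007 -0.0017  0.0007]
192 [249.91548183 137.70642443] (array([ 5.69812750e+02, -2.47865730e+02,  3.19305982e-03]), array([-0.00392033,  0.02410925,  0.09839992,  0.03047477,  0.076042  ]))
```

Request:
{"method": "send_rows", "body": {
  "commands": [-2, 0, 15, 0, 0, 0, 110, -2, 0, 35, 0, 0, 0, 110, -2, 0, 50, 0, 0, 0, 110, -2, 0, 62, 0, 0, 0, 110, -2, 0, 72, 0, 0, 0, 110, -2, 0, 78, 0, 0, 0, 110, -2, 0, 81, 0, 0, 0, 110, -2, 0, 82, 0, 0, 0, 110, -2, 0, 82, 0, 0, 0, 110]
}}

```text
time: 15.65
ee_pos: [566.9, -251.2, 19.4]
orientation: [3.14, 0.086, 0.001]
wrist_force: [-0.6, 0.5, -0.5]
finger_gap: 0.694
gripper_force: 32.7
```

```bash
python3 w.py 567 -249.5 18 -1.516;python3 - <<'E'
from h import *
s=read_camera("side")
cv2.imwrite("pics/a8.png",cv2.resize(s["img"][120:200,210:290],(500,500))[...,::-1])
E
```

```text
15.65 [ 566.9 -251.2   19.4] gap 0.694 F [-0.6  0.5 -0.5] [ 0.2 -1.7  1.4] [ 0.0004 -0.0008 -0.    ]
```

View pics/a8.png

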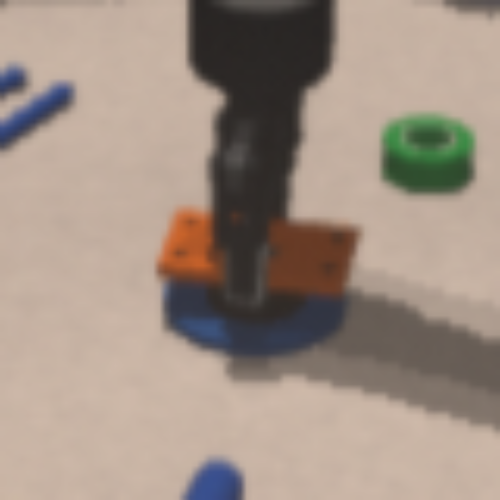

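Plate is level, just above the black spool at (258,250), with no load on it. Setting it down and releasing.

Request:
{"method": "send_rows", "body": {
  "commands": [0, 0, 1, 0, 0, 0, 110, 0, 0, 2, 0, 0, 0, 110, 0, 0, 2, 0, 0, 0, 110, 0, 0, 2, 0, 0, 0, 0, 0, 0, 2, 0, 0, 0, 0, 0, 0, 2, 0, 0, 0, 0, 0, 0, 2, 0, 0, 0, 0, 0, 0, -20, 0, 0, 0, 0, 0, 0, -60, 0, 0, 0, 0, 0, 0, -100, 0, 0, 0, 0, 0, 0, -120, 0, 0, 0, 0, 0, 0, -120, 0, 0, 0, 0]
}}

```text
time: 16.9
ee_pos: [569.4, -251.9, 143.4]
orientation: [3.137, 0.086, 0.013]
wrist_force: [0.3, -0.0, -1.1]
finger_gap: 0.998
gripper_force: 0.0
```

```bash
python3 w.py 515.5 441 110 -1.516
```

```text
16.9 [ 569.4 -251.9  143.4] gap 0.998 F [ 0.3 -0.  -1.1] [ -16.1 -695.    30.7] [ 0.0038 -0.008   0.    ]
```

Request:
{"method": "send_rows", "body": {
  "commands": [0, -40, 0, 0, 0, 0, 0, -14, -694, 0, 0, 0, 0, 0, -14, -694, 0, 0, 0, 0, 0, -14, -694, 0, 0, 0, 0, 0, -14, -694, 0, 0, 0, 0, 0, -14, -694, 0, 0, 0, 0, 0, -14, -694, 0, 0, 0, 0, 0, -14, -694, 0, 0, 0, 0, 0, -14, -694, 0, 0, 0, 0, 0, -14, -694, 0, 0, 0, 0, 0, -14, -694, 0, 0, 0, 0, 0, -14, -694, 0, 0, 0, 0, 0]
}}

```text
time: 18.1
ee_pos: [521.4, 338.5, 137.2]
orientation: [3.139, 0.086, -0.003]
wrist_force: [0.2, 0.0, 0.1]
finger_gap: 1.0
gripper_force: 0.0
```

Request:
{"method": "send_rows", "body": {
  "commands": [0, 0, 0, 0, 0, 0, 0, 0, 0, 0, 0, 0, 0, 0]
}}

```text
time: 18.3
ee_pos: [520.4, 338.9, 137.1]
orientation: [3.139, 0.093, -0.005]
wrist_force: [-0.1, -0.9, 0.5]
finger_gap: 1.003
gripper_force: 0.0
```

```bash
python3 w.py 515.5 441 2 -1.516
```

```text
18.3 [520.4 338.9 137.1] gap 1.003 F [-0.1 -0.9  0.5] [   1.5 -102.3  135. ] [0.0009 0.003  0.0046]
```

Request:
{"method": "send_rows", "body": {
  "commands": [1.5, -50, 0, 0, 0, 0.005, 0, 1.5, -102, 0, 0, 0, 0.005, 0, 1.5, -102, 40, 0, 0, 0.005, 0, 1.5, -102, 80, 0, 0, 0.005, 0, 1.5, -102, 90, 0, 0, 0.005, 0, 1.5, -102, 90, 0, 0, 0.005, 0, 1.5, -102, 90, 0, 0, 0.005, 0, 1.5, -102, 90, 0, 0, 0.005, 0]
}}

```text
time: 19.1
ee_pos: [520.2, 439.9, 51.9]
orientation: [-3.138, -0.076, -0.006]
wrist_force: [-0.8, 0.2, 0.4]
finger_gap: 1.003
gripper_force: 0.0
```

```bash
python3 w.py 515.5 441 2 -1.516
```

```text
19.1 [520.2 439.9  51.9] gap 1.003 F [-0.8  0.2  0.4] [-4.9 -1.2 49.9] [-0.003  -0.004  -0.0064]
```

Request:
{"method": "send_rows", "body": {
  "commands": [-2, 0, 0, 0, 0, 0, 0, -2, 0, 20, 0, 0, 0, 0, -2, 0, 30, 0, 0, 0, 0, -2, 0, 30, 0, 0, 0, 0, -2, 0, 30, 0, 0, 0, 0]
}}

```text
time: 19.6
ee_pos: [516.4, 439.2, 19.3]
orientation: [-3.141, -0.078, -0.0]
wrist_force: [-0.9, -0.2, 0.2]
finger_gap: 0.996
gripper_force: 0.0
```

```bash
python3 w.py 515.5 441 2 -1.516
```

```text
19.6 [516.4 439.2  19.3] gap 0.996 F [-0.9 -0.2  0.2] [-0.8 -1.8 17.3] [-0.0001 -0.0001 -0.0049]
```

Request:
{"method": "send_rows", "body": {
  "commands": [-1, -1.5, 12, 0, 0, 0, 0, -1, -1.5, 17, 0, 0, 0, 0, -1, -1.5, 17, 0, 0, 0, 0, -1, -1.5, 17, 0, 0, 0, 120, -1, -1.5, 17, 0, 0, 0, 120, -1, -1.5, 17, 0, 0, 0, 120, -1, -1.5, 17, 0, 0, 0, 120, -1, -1.5, 17, 0, 0, 0, 120],
  "grip_force": 30
}}

```text
time: 20.4
ee_pos: [515.7, 441.0, 2.8]
orientation: [-3.14, -0.078, -0.002]
wrist_force: [-0.0, -0.8, 3.4]
finger_gap: 0.62
gripper_force: 32.0
```

```bash
python3 w.py 568 -249.5 145 -1.516
```

```text
20.4 [515.7 441.    2.8] gap 0.62 F [-0.  -0.8  3.4] [  18.   692.1 -142.8] [-0.0009 -0.0012 -0.0049]
```

Request:
{"method": "send_rows", "body": {
  "commands": [0, 0, -20, 0, 0, 0, 120, 0, 0, -60, 0, 0, 0, 120, 0, 0, -110, 0, 0, 0, 120, 0, 40, -145, 0, 0, 0, 120, 18, 692, -145, 0, 0, 0, 120, 18, 692, -145, 0, 0, 0, 120, 18, 692, -145, 0, 0, 0, 120, 18, 692, -145, 0, 0, 0, 120, 18, 692, -145, 0, 0, 0, 120, 18, 692, -145, 0, 0, 0, 120, 18, 692, -145, 0, 0, 0, 120, 18, 692, -145, 0, 0, 0, 120]
}}

```text
time: 21.6
ee_pos: [547.3, 2.1, 145.7]
orientation: [3.141, 0.078, -0.001]
wrist_force: [-0.1, -0.1, -2.3]
finger_gap: 0.626
gripper_force: 32.3
```

```bash
python3 w.py 568 -249.5 120 -1.516
```

```text
21.6 [547.3   2.1 145.7] gap 0.626 F [-0.1 -0.1 -2.3] [  8.1 252.3  25.7] [ 0.0001  0.0008 -0.0049]
```

Request:
{"method": "send_rows", "body": {
  "commands": [2, 50, 0, 0, 0, 0, 120, 4, 120, 0, 0, 0, 0, 120, 8, 252, 0, 0, 0, 0, 120, 8, 252, 0, 0, 0, 0, 120, 8, 252, 0, 0, 0, 0, 120, 8, 252, 0, 0, 0, 0, 120, 8, 252, 15, 0, 0, 0, 120, 8, 252, 25, 0, 0, 0, 120, 8, 252, 25, 0, 0, 0, 120, 8, 252, 25, 0, 0, 0, 120]
}}

```text
time: 22.6
ee_pos: [568.3, -246.2, 120.7]
orientation: [-3.14, -0.08, 0.002]
wrist_force: [-0.1, -1.6, -0.9]
finger_gap: 0.63
gripper_force: 32.3
```

```bash
python3 w.py 568 -249.5 41 -1.516; python3 - <<'E'
from h import *
t,s=read_camera("top"),read_camera("side")
z=get_obs()["ee_pos"][2]-2.8
for p in (s,):
    c=proj(p,[[568,-250,z+10]])[0];m=mask(p,"red",c,22);print(m.sum(),fit([(p,m)],cyl(27,z,z+22),[568,-250,0]))
cv2.imwrite("pics/a9.png",cv2.resize(s["img"][90:190,200:300],(500,500))[...,::-1])
E
```

```text
22.6 [ 568.3 -246.2  120.7] gap 0.63 F [-0.1 -1.6 -0.9] [-0.4  3.3 79.7] [-0.0007  0.0011 -0.0037]
51 (array([ 553.95966529, -245.0546525 ]), array([-5.49906105e-07, -8.04031401e-08]))
```

View pics/a9.png

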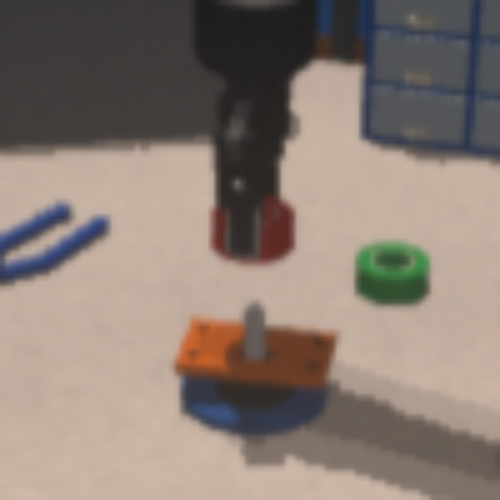

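Red spool (253,230) hangs right over the post (254,310), and the plate lies flat below. Lowering.

Request:
{"method": "send_rows", "body": {
  "commands": [0, 1, 0, 0, 0, 0, 120, 0, 1, 20, 0, 0, 0, 120, 0, 1, 40, 0, 0, 0, 120, 0, 1, 55, 0, 0, 0, 120, 0, 1, 66, 0, 0, 0, 120, 0, 1, 73, 0, 0, 0, 120, 0, 1, 76, 0, 0, 0, 120, 0, 1, 77, 0, 0, 0, 120, 0, 1, 77, 0, 0, 0, 120]
}}

```text
time: 23.6
ee_pos: [569.2, -248.3, 44.8]
orientation: [3.14, 0.078, 0.002]
wrist_force: [0.2, -0.1, -1.7]
finger_gap: 0.622
gripper_force: 32.3
```

```bash
python3 w.py 568 -249.5 41 -1.516
```

```text
23.6 [ 569.2 -248.3   44.8] gap 0.622 F [ 0.2 -0.1 -1.7] [-1.2  1.2  3.8] [ 0.0005 -0.0011 -0.0049]
```

Request:
{"method": "send_rows", "body": {
  "commands": [0, 0, 1.5, 0, 0, 0, 120, 0, 0, 3, 0, 0, 0, 120, 0, 0, 3.5, 0, 0, 0, 120, 0, 0, 3.5, 0, 0, 0, 120]
}}

```text
time: 24.0
ee_pos: [568.7, -248.2, 40.8]
orientation: [3.14, 0.078, 0.0]
wrist_force: [-0.5, 1.1, -1.6]
finger_gap: 0.626
gripper_force: 32.3
```

```bash
python3 w.py 568 -249.5 41 -1.516
```

```text
24.0 [ 568.7 -248.2   40.8] gap 0.626 F [-0.5  1.1 -1.6] [-0.7  1.3 -0.2] [ 0.0001 -0.0001 -0.0049]
```

Request:
{"method": "send_rows", "body": {
  "commands": [0, 0, 0.7, 0, 0, 0, 120, 0, 0, 1, 0, 0, 0, 120, 0, 0, 1, 0, 0, 0, 90, 0, 0, 1, 0, 0, 0, 0, 0, 0, 1, 0, 0, 0, 0, 0, 0, 1, 0, 0, 0, 0, 0, 0, 1, 0, 0, 0, 0, 0, 0, -20, 0, 0, 0, 0, 0, 0, -60, 0, 0, 0, 0, 0, 0, -95, 0, 0, 0, 0, 0, 0, -95, 0, 0, 0, 0, 0, 0, -95, 0, 0, 0, 0]
}}

```text
time: 25.2
ee_pos: [569.4, -248.3, 136.9]
orientation: [3.139, 0.078, 0.004]
wrist_force: [-0.3, 0.6, -0.4]
finger_gap: 1.004
gripper_force: 0.0
```

```bash
python3 w.py 622.5 12.6 80 -1.516
```

```text
25.2 [ 569.4 -248.3  136.9] gap 1.004 F [-0.3  0.6 -0.4] [  66.  -258.    56.7] [ 0.0012 -0.0023 -0.0049]
```

Request:
{"method": "send_rows", "body": {
  "commands": [20, -50, 0, 0, 0, 0, 0, 66, -258, 0, 0, 0, 0, 0, 66, -258, 0, 0, 0, 0, 0, 66, -258, 0, 0, 0, 0, 0, 66, -258, 0, 0, 0, 0, 0, 66, -258, 0, 0, 0, 0, 0, 66, -258, 40, 0, 0, 0, 0, 66, -258, 90, 0, 0, 0, 0, 66, -258, 105, 0, 0, 0, 0, 66, -258, 105, 0, 0, 0, 0, 66, -258, 105, 0, 0, 0, 0]
}}

```text
time: 26.3
ee_pos: [622.6, 12.4, 31.6]
orientation: [-3.141, -0.077, -0.002]
wrist_force: [1.0, 0.0, 1.6]
finger_gap: 0.998
gripper_force: 0.0
```

```bash
python3 w.py 622.5 12.6 2 -1.516; python3 - <<'E'
from h import *
t,s=read_camera("top"),read_camera("side")
cv2.imwrite("pics/b1.png",np.hstack([cv2.resize(t["img"][120:220,300:400],(400,400)),cv2.resize(s["img"][110:220,180:290],(400,400))])[...,::-1])
E
```

```text
26.3 [622.6  12.4  31.6] gap 0.998 F [1.  0.  1.6] [-0.1 -0.2 29.6] [-0.     -0.0014 -0.0057]
```

View pics/b1.png

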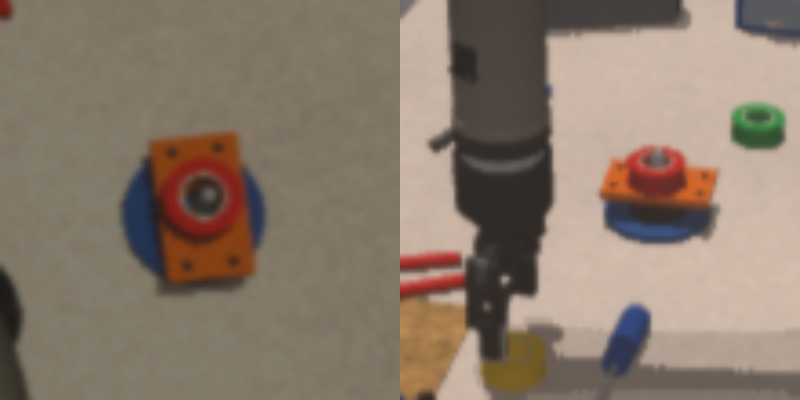

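The stack so far is level and round the post. The gripper straddles the yellow spool (515,360). Gripping it.

Request:
{"method": "send_rows", "body": {
  "commands": [0, 0, 20, 0, 0, 0, 0, 0, 0, 29, 0, 0, 0, 0, 0, 0, 29, 0, 0, 0, 0, 0, 0, 29, 0, 0, 0, 0, 0, 0, 29, 0, 0, 0, 120, 0, 0, 29, 0, 0, 0, 120, 0, 0, 29, 0, 0, 0, 120, 0, 0, 29, 0, 0, 0, 120, 0, 0, 29, 0, 0, 0, 120],
  "grip_force": 30
}}

```text
time: 27.3
ee_pos: [622.6, 13.0, 2.9]
orientation: [3.141, 0.078, 0.003]
wrist_force: [-0.7, -0.2, 4.5]
finger_gap: 0.62
gripper_force: 31.9
```

```bash
python3 w.py 568.5 -249 140 -1.516
```

```text
27.3 [622.6  13.    2.9] gap 0.62 F [-0.7 -0.2  4.5] [ -66.8  259.  -137.2] [ 0.0001 -0.0019 -0.005 ]
```

Request:
{"method": "send_rows", "body": {
  "commands": [0, 0, -20, 0, 0, 0, 120, 0, 0, -60, 0, 0, 0, 120, 0, 0, -105, 0, 0, 0, 120, -20, 50, -137, 0, 0, 0, 120, -67, 259, -137, 0, 0, 0, 120, -67, 259, -137, 0, 0, 0, 120, -67, 259, -137, 0, 0, 0, 120, -67, 259, -137, 0, 0, 0, 120, -67, 259, -137, 0, 0, 0, 120, -67, 259, -137, 0, 0, 0, 120, -67, 259, -137, 0, 0, 0, 120, -67, 259, -137, 0, 0, 0, 120]
}}

```text
time: 28.5
ee_pos: [568.2, -246.6, 138.3]
orientation: [-3.138, -0.083, 0.0]
wrist_force: [0.0, 0.5, -1.1]
finger_gap: 0.617
gripper_force: 31.9
```

Request:
{"method": "send_rows", "body": {
  "commands": [0, 0, 10, 0, 0, 0, 120, 0, 0, 25, 0, 0, 0, 120, 0, 0, 40, 0, 0, 0, 120, 0, 0, 50, 0, 0, 0, 120, 0, 0, 50, 0, 0, 0, 120, 0, 0, 50, 0, 0, 0, 120]
}}

```text
time: 29.1
ee_pos: [567.9, -248.5, 88.6]
orientation: [-3.14, -0.08, 0.0]
wrist_force: [0.6, -0.4, -0.9]
finger_gap: 0.616
gripper_force: 31.9
```

```bash
python3 w.py 568.5 -249 64 -1.516
```

```text
29.1 [ 567.9 -248.5   88.6] gap 0.616 F [ 0.6 -0.4 -0.9] [ 0.5  0.5 24.6] [-0.0003  0.0001 -0.004 ]
```

Request:
{"method": "send_rows", "body": {
  "commands": [0, 0, 8, 0, 0, 0, 120, 0, 0, 15, 0, 0, 0, 120, 0, 0, 20, 0, 0, 0, 120, 0, 0, 23, 0, 0, 0, 120, 0, 0, 24, 0, 0, 0, 120, 0, 0, 24.5, 0, 0, 0, 120, 0, 0, 24.5, 0, 0, 0, 120]
}}

```text
time: 29.8
ee_pos: [567.8, -249.2, 64.4]
orientation: [3.14, 0.078, 0.0]
wrist_force: [-0.2, -0.2, -0.3]
finger_gap: 0.618
gripper_force: 31.9
```

```bash
python3 w.py 568.5 -249 63 -1.516; python3 - <<'E'
from h import *
s=read_camera("side")
cv2.imwrite("pics/b2.png",cv2.resize(s["img"][110:200,205:295],(500,500))[...,::-1])
E
```

```text
29.8 [ 567.8 -249.2   64.4] gap 0.618 F [-0.2 -0.2 -0.3] [ 0.7 -0.2  1.4] [ 0.0002 -0.0003 -0.005 ]
```

View pics/b2.png

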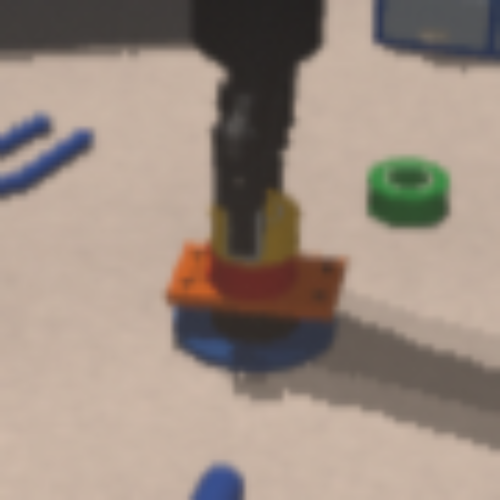

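Yellow sits aligned on the red spool (255,230), with about 1 mm left. Setting it down, releasing and rising clear.

Request:
{"method": "send_rows", "body": {
  "commands": [0, 0, 0.8, 0, 0, 0, 120, 0, 0, 1.8, 0, 0, 0, 120, 0, 0, 1.8, 0, 0, 0, 90, 0, 0, 1.8, 0, 0, 0, 0, 0, 0, 1.8, 0, 0, 0, 0, 0, 0, 1.8, 0, 0, 0, 0, 0, 0, 1.8, 0, 0, 0, 0, 0, 0, -20, 0, 0, 0, 0, 0, 0, -60, 0, 0, 0, 0, -20, -40, -100, 0, 0, 0, 0, -20, -90, -100, 0, 0, 0, 0, -20, -180, -100, 0, 0, 0, 0]
}}

```text
time: 31.05
ee_pos: [542.1, -117.4, 166.3]
orientation: [3.139, 0.073, 0.008]
wrist_force: [1.0, 0.7, 0.0]
finger_gap: 1.001
gripper_force: 0.0
```

Request:
{"method": "send_rows", "body": {
  "commands": [0, -80, 0, 0, 0, 0, 0, 0, -80, 0, 0, 0, 0, 0, 0, -80, 0, 0, 0, 0, 0, 0, -80, 0, 0, 0, 0, 0, 0, -80, 0, 0, 0, 0, 0]
}}

```text
time: 31.55
ee_pos: [537.4, -39.6, 163.7]
orientation: [3.139, 0.074, -0.0]
wrist_force: [-0.6, 0.3, -0.5]
finger_gap: 0.998
gripper_force: 0.0
```

```bash
python3 - <<'E'
from h import *
t,s=read_camera("top"),read_camera("side")
cv2.imwrite("pics/b3.png",np.hstack([cv2.resize(t["img"][120:220,300:400],(400,400)),cv2.resize(s["img"][110:290,150:330],(400,400))])[...,::-1])
E
```

```text
(no output)
```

View pics/b3.png

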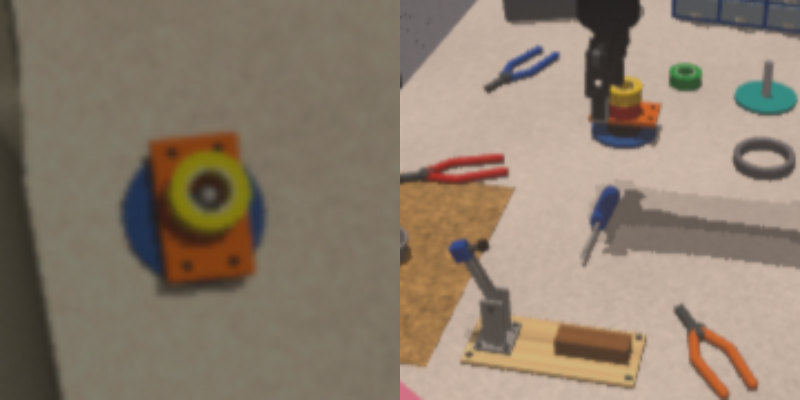

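The stack is complete and centred, with the post showing in the yellow spool's hole at (208,192). The clamp is open at (460,250), the green spool hasn't moved, and the gripper is clear.

```bash
python3 -c "from workcell import close_job;print(close_job())"
```

```text
the job is handed in; nothing more can be done
None
```

The job is handed in: black spool, orange plate, red spool and yellow spool are stacked flat on the blue dispenser's post in that order, the clamp is open, the green spool is untouched, and it took about 32 s; no verdict came back on hand-in.

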